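# Hang a bangle on the self-locking J-hook

## Robot

A 6-joint arm with a two-finger parallel gripper is mounted at the origin on the work surface. World frame = base frame: x ahead of the robot, y to its left, z up, the work surface at z = 0. Lengths are in mm, angles in rad, forces in N, time in s.
With the tool pointing down it reaches from about 275 to 750 mm from the base axis. Payload 10.2 kg.
Tool frame: the origin (TCP) lies midway between the tips of the shut fingers; the grasp point (between the pads) lies 19 mm behind it; y points along the fingers, z is the direction in which the jaws open and shut, and the axes are right-handed (so a half turn about y gives the same grasp; the last joint's range is limited). The gripper opens to 85 mm and grips with 20 to 120 N. Pads are 22 mm wide; open, the fingers measure 114 mm over their backs; the gripper's body (76 mm by 85 mm) begins 54 mm behind the grasp point. The pads swing forward as they close: fully open they stand 13 mm farther back than shut.
Start: joints at [1.119, 0.313, 1.498, -0, 1.331, -0.223], TCP at [119.087, 511.321, 231.294] pointing down, gripper open.
Joint ranges: [-2.94, 2.94], [-0.97, 2.17], [0.19, 2.56], [-1.23, 4.37], [0.02, 3.11], [-2.88, 2.88]. Speed limits (rad/s): [2.39, 2.39, 3.01, 3.14, 3.14, 3.14].

## Interface

Orientations are given as a unit quaternion [w, x, y, z].
In Python, from rig import ctrl gives the robot as it stands.
- The arm moves only by the shell command python3 -m inch 'ROWS' [OPENING] [FORCE]. ROWS is JSON, one flat list of numbers, 6 for each row, row after row: the shift along the tool's x, y, z in cm, then the turn, a rotation vector about the tool's x, y, z in rad. A call has 1 to 8 rows; each row is the pose to reach, as a shift and turn from the pose commanded when the call began, along the tool's axes at that moment; what a row does not reach only later rows make up. A row lasts 1/12 s, in which the tool goes at most 41.7 mm and 7.16 degrees, less where a joint would pass 70% of its speed; a pose out of reach is approached as far as the arm can. A call with a gripper value outside its range is refused whole. OPENING is the gripper command: -1 is fully open, 1 is shut, values between are in proportion, set as the call begins (- or left out, the last holds). The fingers move at their own pace and stop on an object; FORCE is the grip in N (left out, the last holds). Time passes only in rows, so rows that repeat a pose let the fingers close. It gives the time, the measured TCP pose, the force and the opening at its end, in the units of the state.
- ctrl.sense(): the state, without advancing time (a new reading comes with each control period).
- ctrl.capture(name): name is "scene" or "side" or "wrist"; returns the picture (420x560x3 uint8, red, green, blue); there is no depth.
- ctrl.get_calibration(name): a dict with "fx", "fy", "cx", "cy" (pixels), "k1" (the pictures are not rectified: a ray, as slopes to the right and down, at radius r is drawn at 1 + k1 r^2 times it, then the intrinsics apply), "world_to_cam" (4x4, takes a point from world to camera coordinates). Camera axes: x right, y down, z forward; pixel columns grow to the right and rows downward; lengths in mm; the calibration is good to about 2 mm. A picture is of the moment at which its call begins: read the wrist's pose just before it. get_calibration takes no time and is no camera call; for the wrist camera it gives the pose at the moment of the call.
- ctrl.finish_job(): hands the job in, once; it reports no verdict.
Trained networks look in the newest picture that a camera, given by its name, has taken for a name from the list of things; names that differ only in an ending like _2 or _b are one class to them, and where a whole thing is asked for, a point or a joint stands for the part that bears it (a point fixed in the world has none). Each returns a list of dicts, best first, with "score" (0 to 1); they miss things now and then, are a little off and sometimes report something else, mostly with a low value. They report only what shows in the picture. A call takes as long as a camera call. They do not tell look-alikes from the thing itself.
- ctrl.search_frame(thing, camera): "uv" ([column, row] in pixels, amid what is visible of it).
The state is a dict: "time_s": time; "joints": joint angles; "dq": joint speeds; "tau": joint torques, N m; "eef_pos": TCP position; "ee_rot": TCP orientation; "force": force on the tool from outside, world axes, zero at the start; "wrist_torque": the same for the moment, N m; "grip_width": opening from 0.0 (shut) to 1.0 (fully open).
Only numpy, scipy, OpenCV 4.12 (cv2) and the standard library are available. Lean on these libraries where they do the work, as an engineer would, in place of code of your own. Each camera call takes 0.05 s, during which the arm holds its last target.

## Task

Lift the steel-coloured bangle out of the carton by its rim, hook the rim over the high J-hook of the dark stand, set it lightly on the red saddle, then press it down steadily until the saddle is fully home, and let go so that it hangs there. The hook's height was set by hand and is not known exactly, so feel for it, never press harder than 25 N, and push only with the bangle, not with the gripper. Leave everything else where it is.

Things in the scene. Friction and masses are not known exactly. Their poses are not given: they have to be found in the camera images.
- bangle: steel-coloured chunky bangle, a flat ring: outside diameter 110 mm, inside 68 mm (rim 21 mm deep), 14 mm wide with flat side faces, 80 to 140 g. Origin at the ring's centre, x along its horizontal axis, z up. Stands on its rim in one of the carton's slots. Grip across the 14 mm width from above; fingertips less than 12 mm below the rim's top stay clear of the hook when it is home.
- carton: white open carton, fixed, 226 x 130 x 45 mm, walls and floor 5 mm, long side along its x; origin under its centre. Three slots 70 mm apart along x, each between two grey ribs 32 mm high that run across (y), hold one upright bangle each (steel, gold, black, in any order); bangle tops are 115 mm above the table.
- stand: dark foot of the hook stand, fixed, 160 x 120 x 12 mm. Origin on the table straight below the saddle's middle; x runs along the hook's arm from its free tip (x = -81 mm) to the mast (x = 60 mm): the bangle goes on over the tip along +x, its axis along x. The mast was clamped in the foot by hand: the arm's top is 199 to 231 mm above the table, unmeasured, and firm.
- hook_tip (a point): point on the table straight below the turned-up tip of the hook (its height is not measured). The arm is a level steel bar 8 mm thick; the tip rises 16 mm above the arm's top, the mast not at all. A green lock pin 42 mm from the saddle towards the tip rises with the saddle's travel, to 10 mm above the arm's top.
- saddle (a joint): travel in m of the red saddle, a trough across the arm for the bangle's rim: 0 = up, 0.010 = fully home on a hard stop. Steady sliding friction of about 9 N, no spring, stays where left. The trough's flat bottom is 17 mm along the arm, 14 mm across, with flared lips 4 mm high, and is 11 mm above the arm's top when up, 1 mm when home.
- gold_bangle: gold-coloured bangle, same shape and frame as the steel one; leave it in the carton
- black_bangle: black bangle, same shape and frame as the steel one; leave it in the carton
- mandrel: bystander: upright tapered aluminium ring mandrel, 76 mm wide foot, 140 mm tall; origin under its centre
- brush: bystander: small hand brush lying on the table between carton and stand
- polish: bystander: amber jar of polish, 56 mm diameter, 110 mm tall; origin under its centre
- loupe: bystander: black eye loupe, 40 mm diameter, 28 mm tall; origin under its centre
- screwdriver: bystander: screwdriver lying on the table
Mind the look-alikes: they are no part of the job. Leave any pink look-alike of the bangle alone. What is shaped like the stand but purple is not meant.

How it is judged:
By the outcome, as a careful person would: the job done as asked, in the order asked, and still so for the second after the job is handed in, with the robot touching nothing.
It also fails if it takes over 61 s, if anything falls off the work surface, if the arm or the gripper's body presses on something with over 40 N, if the wrist force passes 120 N, or if a joint passes its speed limit or range.

## Working session

There is one attempt and no reset: what is moved stays moved. The work goes in short steps, Python scripts to look and compute and a shell command to move; the robot and the scene stay as the last step left them, time stands still between calls to the robot, and variables do not carry over. Pictures are saved under pics/ and viewed, and the job is handed in when it is done.

```bash
ls; mkdir -p pics; python3 - <<'E'
from rig import ctrl
import cv2
s=ctrl.sense();print(s)
for n in ["scene","side","wrist"]:
    im=ctrl.capture(n);cv2.imwrite(f"pics/{n}0.png",im[:,:,::-1])
    c=ctrl.get_calibration(n);print(n,c)
    for t in (["bangle","gold_bangle","black_bangle","carton","stand","hook_tip","saddle"] if n!="wrist" else ["bangle","carton"]):
        r=ctrl.search_frame(t,n);print(t,[(x["uv"],round(x["score"],2)) for x in r])
print(ctrl.sense()["time_s"])
E
```

```text
pics
{'time_s': 0.0, 'joints': array([ 1.11863698e+00,  3.13452628e-01,  1.49847841e+00,  3.65581515e-06,
        1.33100417e+00, -2.23382138e-01]), 'dq': array([ 0.00103858,  0.00064383, -0.00100839,  0.00155826, -0.00048703,
        0.00130473]), 'tau': array([ 1.82471162e-03, -4.12268007e+01, -2.59739774e+01, -7.69285316e-05,
        4.22099591e-03,  1.79113172e-06]), 'eef_pos': array([118.94237814, 511.06823646, 230.71818016]), 'ee_rot': array([-0.70203804,  0.7029329 , -0.08086745,  0.08055049]), 'force': array([-0.04267197, -0.21898577,  0.54563239]), 'wrist_torque': array([0.00155332, 0.04347402, 0.01267783]), 'grip_width': 1.0009076183496812}
scene {'fx': 536.7907109182502, 'fy': 536.7907109182502, 'cx': 280.3889697589113, 'cy': 221.3459823431077, 'k1': -0.17560783498647245, 'world_to_cam': array([[-1.64191452e-02,  9.99740363e-01, -1.57993070e-02,
         5.57267811e+01],
       [ 8.10192444e-01,  4.04295278e-03, -5.86150030e-01,
        -3.73417678e+02],
       [-5.85933968e-01, -2.24245616e-02, -8.10048470e-01,
         1.87538515e+03],
       [ 0.00000000e+00,  0.0000000
[... 1168 characters left out ...]
8.1, 277.5], 0.72), ([270.8, 155.6], 0.72), ([252.7, 169.0], 0.51)]
hook_tip [([320.7, 283.1], 0.64), ([209.3, 313.8], 0.63)]
saddle [([317.0, 228.8], 0.51), ([187.6, 266.9], 0.49)]
wrist {'fx': 296.3842442140423, 'fy': 296.3842442140423, 'cx': 283.79651235478394, 'cy': 205.8599867830488, 'k1': -0.03422913164658401, 'world_to_cam': array([[ 2.25990071e-01,  9.74129199e-01,  8.90040936e-04,
        -5.25975680e+02],
       [ 9.41151476e-01, -2.18575049e-01,  2.57796135e-01,
        -3.19183866e+01],
       [ 2.51321283e-01, -5.74217035e-02, -9.66198924e-01,
         3.78571743e+02],
       [ 0.00000000e+00,  0.00000000e+00,  0.00000000e+00,
         1.00000000e+00]])}
bangle []
carton []
0.95
```

View pics/scene0.png

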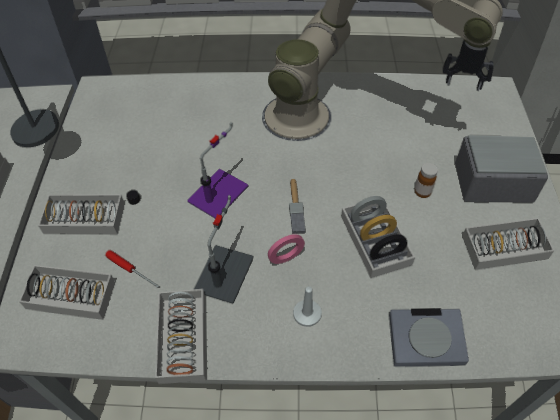

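View pics/side0.png

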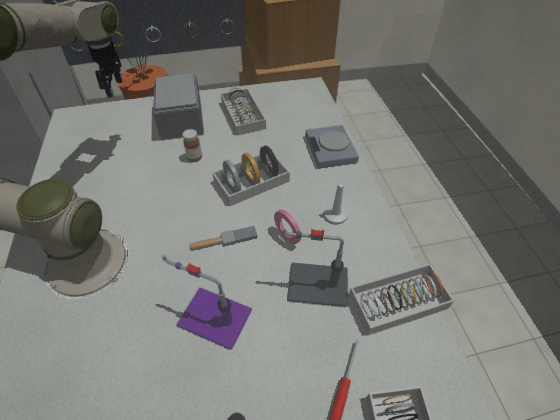

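View pics/wrist0.png

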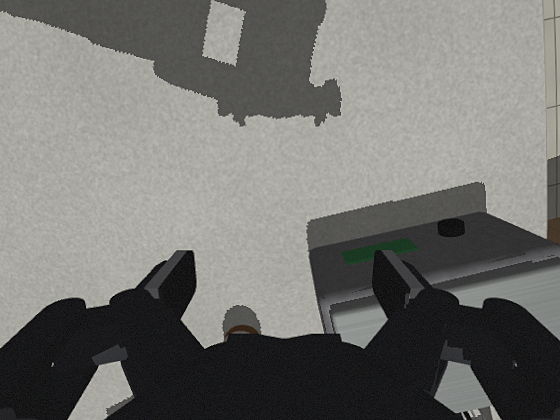

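```bash
python3 - <<'E'
import cv2,numpy as np
a=cv2.imread("pics/scene0.png");b=cv2.imread("pics/side0.png")
def cr(i,x,y,w,h,s): return cv2.resize(i[y:y+h,x:x+w],None,fx=s,fy=s,interpolation=cv2.INTER_CUBIC)
o=np.zeros((600,800,3),np.uint8)
for (i,x,y,w,h),(X,Y) in zip([(a,335,185,95,95),(a,185,190,95,115),(b,205,135,95,75),(b,270,215,95,95)],[(0,0),(400,0),(0,300),(400,300)]):
    s=min(395/w,295/h);c=cr(i,x,y,w,h,s);o[Y:Y+c.shape[0],X:X+c.shape[1]]=c;print(s)
cv2.imwrite("pics/crops.png",o)
E
```

```text
3.1052631578947367
2.5652173913043477
3.933333333333333
3.1052631578947367
```

View pics/crops.png

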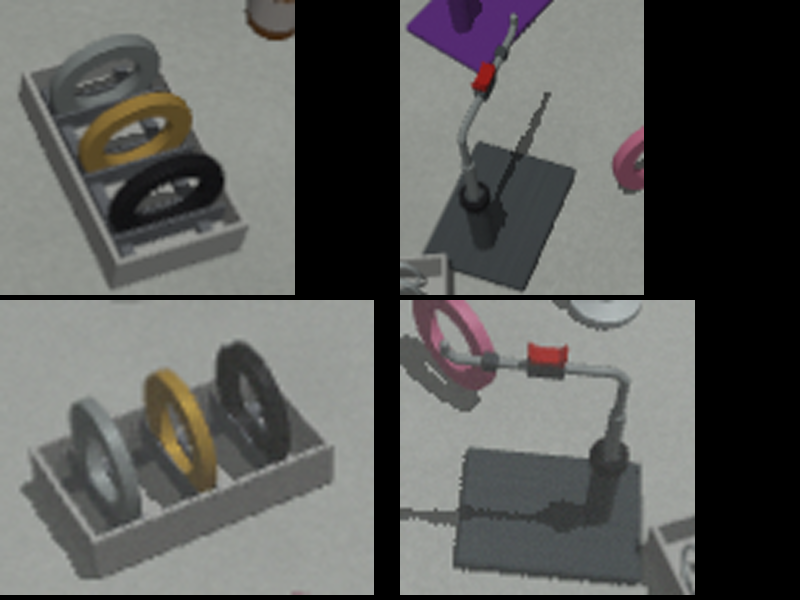

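```bash
cat > h.py <<'E'
import numpy as np,cv2
from scipy.optimize import least_squares
def K(c): return np.array([[c["fx"],0,c["cx"]],[0,c["fy"],c["cy"]],[0,0,1.]]),np.array([c["k1"],0,0,0,0.])
def proj(c,P):
    T=np.array(c["world_to_cam"]);k,d=K(c);P=np.atleast_2d(np.array(P,float))
    return cv2.projectPoints(P.reshape(-1,1,3),cv2.Rodrigues(T[:3,:3])[0],T[:3,3],k,d)[0].reshape(-1,2)
def ray(c,uv):
    T=np.array(c["world_to_cam"]);k,d=K(c)
    r=cv2.undistortPointsIter(np.array(uv,float).reshape(-1,1,2),k,d,None,None,(3,100,1e-10)).reshape(-1,2)
    R=T[:3,:3];o=-R.T@T[:3,3];D=np.c_[r,np.ones(len(r))]@R
    return o,D
def atz(c,uv,z):
    o,D=ray(c,uv);t=(z-o[2])/D[:,2];return o+t[:,None]*D
def pose(p,L):
    x,y,th=p[:3];L=np.atleast_2d(L);R=np.array([[np.cos(th),-np.sin(th),0],[np.sin(th),np.cos(th),0],[0,0,1]])
    return L@R.T+[x,y,0]
E
cat > fit1.py <<'E'
from h import *
from rig import ctrl
cs=ctrl.get_calibration("scene");cd=ctrl.get_calibration("side")
def S(p,s,o,f): return (np.array(p,float)-f)/s+o
# carton
us=S([[22,76],[110,262],[246,228]],3.105,[335,185],[0,0]); ud=S([[32,452],[95,540],[333,447]],3.933,[205,135],[0,300])
print(atz(cs,us,45).round(0).tolist(),atz(cd,ud,45).round(0).tolist())
# foot
fs=S([[478,143],[575,172],[525,288],[424,250]],2.565,[185,190],[400,0]);fd=S([[470,448],[641,463],[640,580],[455,568]],3.105,[270,215],[400,300])
print(atz(cs,fs,12).round(0).tolist(),atz(cd,fd,12).round(0).tolist())
# saddle red, mast base collar, tip
for n,a,b in [("saddle",[485,76],[547,352]),("tip",[515,18],[447,350]),("elbow",[464,135],[620,378]),("collar",[475,193],[608,455]),("pin",[502,52],[490,361])]:
    a=S([a],2.565,[185,190],[400,0]);b=S([b],3.105,[270,215],[400,300])
    o1,d1=ray(cs,a);o2,d2=ray(cd,b);A=np.c_[d1[0],-d2[0]];t=np.linalg.lstsq(A,o2-o1,rcond=None)[0]
    p=o1+t[0]*d1[0];q=o2+t[1]*d2[0];print(n,((p+q)/2).round(1),np.linalg.norm(p-q).round(1))
for n,a,b in [("steel top",[100,38],[87,398]),("gold top",[133,98],[160,369]),("black top",[165,157],[235,341])]:
    a=S([a],3.105,[335,185],[0,0]);b=S([b],3.933,[205,135],[0,300])
    print(n,atz(cs,a,115).round(0),atz(cd,b,115).round(0))
print(atz(cs,[[287,249]],40).round(0))
E
python3 fit1.py
```

```text
[[450.0, 134.0, 45.0], [654.0, 201.0, 45.0], [619.0, 326.0, 45.0]] [[402.0, 246.0, 45.0], [443.0, 134.0, 45.0], [653.0, 201.0, 45.0]]
[[558.0, -234.0, 12.0], [595.0, -123.0, 12.0], [739.0, -169.0, 12.0], [695.0, -281.0, 12.0]] [[589.0, -129.0, 12.0], [737.0, -176.0, 12.0], [700.0, -287.0, 12.0], [549.0, -244.0, 12.0]]
saddle [ 625.2 -196.3  232.2] 1.2
tip [ 552.4 -174.3  228. ] 5.5
elbow [ 678.8 -214.7  209.7] 1.5
collar [ 681.  -216.4  106. ] 2.3
pin [ 584.9 -184.6  217.1] 1.7
steel top [[459. 199. 115.]] [[453. 225. 115.]]
gold top [[527. 223. 115.]] [[517. 249. 115.]]
black top [[590. 245. 115.]] [[583. 271. 115.]]
[[585. -27.  40.]]
```

```bash
cat > t.py <<'E'
from h import *
from rig import ctrl
from scipy.spatial.transform import Rotation as R
cs=ctrl.get_calibration("scene");cd=ctrl.get_calibration("side")
for n,a,b in [("p elbow",[204,158],[222,286]),("p saddle",[214,141],[194,270]),("p tip",[231,125],[165,258]),("p collar",[206,182],[224,301])]:
    o1,d1=ray(cs,[a]);o2,d2=ray(cd,[b]);A=np.c_[d1[0],-d2[0]];t=np.linalg.lstsq(A,o2-o1,rcond=None)[0]
    p=o1+t[0]*d1[0];q=o2+t[1]*d2[0];print(n,((p+q)/2).round(1),np.linalg.norm(p-q).round(1))
print(atz(cs,[[220,172],[248,188],[220,216],[189,196],[425,180],[297,210]],12).round(0).tolist())
s=ctrl.sense();q=s["ee_rot"];M=R.from_quat(np.r_[q[1:],q[0]]).as_matrix();print(M.round(3))
c=ctrl.get_calibration("wrist");T=c["world_to_cam"];o=-T[:3,:3].T@T[:3,3];print("cam in tool",(M.T@(o-s["eef_pos"])).round(1),"dir",(M.T@T[:3,:3].T).round(3))
E
python3 t.py
```

```text
p elbow [ 388.7 -265.2  193. ] 13.5
p saddle [ 338.5 -234.2  216.9] 0.5
p tip [ 276.3 -190.7  218.5] 0.3
p collar [ 391.5 -263.3  104. ] 7.7
[[276.0, -244.0, 12.0], [342.0, -151.0, 12.0], [451.0, -229.0, 12.0], [374.0, -333.0, 12.0], [306.0, 408.0, 12.0], [427.0, 1.0, 12.0]]
[[ 0.974  0.     0.227]
 [-0.227  0.     0.974]
 [ 0.    -1.     0.   ]]
cam in tool [ -67.2 -143.2    0.6] dir [[-0.001  0.966  0.258]
 [-0.001 -0.258  0.966]
 [ 1.     0.001  0.001]]
```

```bash
python3 -m inch '[2.9,0,-1.57,0,0.074,0, 5.8,0,-3.14,0,0.148,0, 8.7,0,-4.7,0,0.22,0, 11.6,0,-6.3,0,0.295,0, 14.5,0,-7.85,0,0.37,0, 17.4,0,-9.4,0,0.44,0, 20.3,0,-11,0,0.515,0, 23.2,0,-12.55,0,0.59,0]' 0.06 60; cat > st.py <<'E'
from rig import ctrl
import sys
import numpy as np
from scipy.spatial.transform import Rotation as R
def st(p=True):
    s=ctrl.sense();q=s["ee_rot"];M=R.from_quat(np.r_[q[1:],q[0]]).as_matrix()
    if p: print("t",round(s["time_s"],2),"pos",s["eef_pos"].round(1),"zang",np.arctan2(M[1,2],M[0,2]).round(4),"down",M[:,1].round(3),"F",s["force"].round(2),"w",round(s["grip_width"],3))
    return s,M
def goal(p,ang):
    s,M=st();d=M.T@(np.array(p)-s["eef_pos"]);a=np.arctan2(M[1,2],M[0,2])
    print("shift cm",(d/10).round(2),"turn y",round(float((a-ang)),4))
if __name__=="__main__":
    if len(sys.argv)>4: goal([float(v) for v in sys.argv[1:4]],float(sys.argv[4]))
    else: st()
E
python3 st.py 464 205 235 0.313
```

```text
time_s: 1.62
eef_pos: [317.5, 335.2, 231.5]
ee_rot: [0.648, -0.648, 0.283, -0.283]
force: [0.7, 1.1, -0.2]
grip_width: 0.469
t 1.62 pos [317.5 335.2 231.5] zang 0.7484 down [ 0.  0. -1.] F [ 0.73  1.08 -0.16] w 0.469
shift cm [19.51 -0.35  1.87] turn y 0.4354
```

```bash
python3 -m inch '[3.25,0,0.3,0,0.073,0, 6.5,0,0.6,0,0.146,0, 9.75,0,0.9,0,0.218,0, 13,0,1.25,0,0.29,0, 16.2,0,1.55,0,0.363,0, 18.5,-0.3,1.8,0,0.42,0, 19.5,-0.35,1.87,0,0.435,0, 19.5,-0.35,1.87,0,0.435,0]'; python3 - <<'E'
from st import *
import cv2
s,M=st();c=ctrl.get_calibration("wrist");im=ctrl.capture("wrist");cv2.imwrite("pics/w1.png",im[:,:,::-1])
for t in ["bangle","carton"]: print(t,[(x["uv"],round(x["score"],2)) for x in ctrl.search_frame(t,"wrist")])
np.save("w1.npy",dict(c=c,s=s),allow_pickle=True)
E
```

```text
time_s: 2.28
eef_pos: [464.4, 205.7, 234.6]
ee_rot: [-0.572, 0.572, -0.415, 0.415]
force: [-0.0, -0.2, -0.2]
grip_width: 0.469
t 2.28 pos [464.4 205.7 234.6] zang 0.3151 down [ 0. -0. -1.] F [-0.03 -0.15 -0.18] w 0.469
bangle [([280.0, 185.0], 0.83), ([318.7, 171.5], 0.44)]
carton [([317.8, 171.8], 0.84), ([251.8, 318.9], 0.23)]
```

View pics/w1.png

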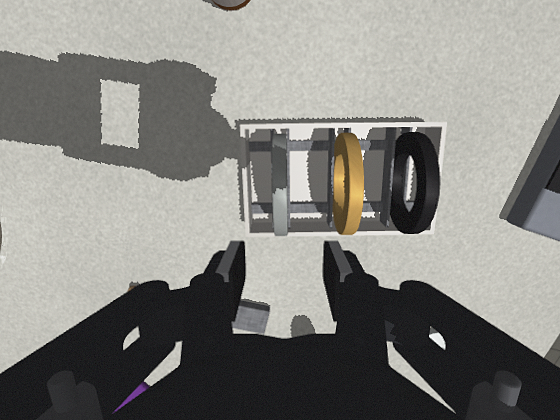

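```bash
python3 - <<'E'
import cv2
a=cv2.imread("pics/w1.png")[110:250,225:460];cv2.imwrite("pics/w1c.png",cv2.resize(a,None,fx=3.4,fy=3.4,interpolation=cv2.INTER_CUBIC))
E
```

```text
(no output)
```

View pics/w1c.png

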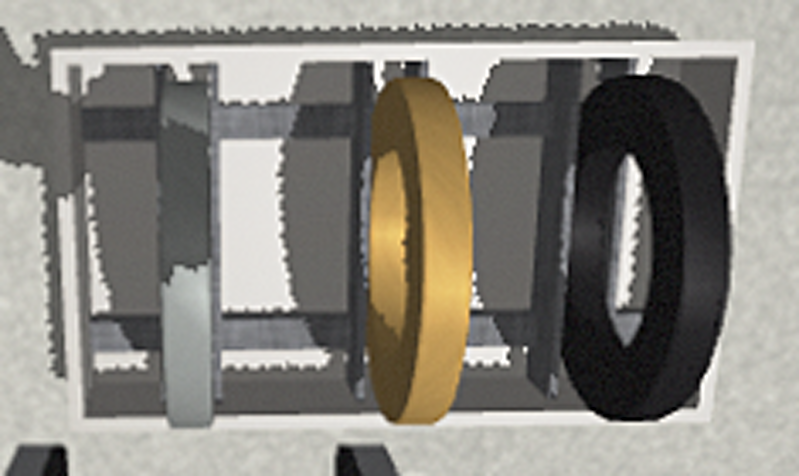

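```bash
python3 - <<'E'
from h import *
d=np.load("w1.npy",allow_pickle=True).item();c=d["c"]
f=lambda p:np.array(p,float)/3.4+[225,110]
u=f([[47,48],[755,42],[717,420],[68,425]])
w=atz(c,u,45);print(w.round(1).tolist(),[np.linalg.norm(w[i]-w[(i+1)%4]).round(1) for i in range(4)],w.mean(0).round(1))
L=np.array([[-113,65,45],[113,65,45],[113,-65,45],[-113,-65,45.]])
r=least_squares(lambda p:(proj(c,pose(p,L))-u).ravel(),[531,227,.31]);print(r.x.round(4),r.fun.round(2))
for s in(-70,0,70): print(pose(r.x,[[s,0,0]]).round(1), (3.4*(proj(c,pose(r.x,[[s-7,0,115],[s+7,0,115]]))-[225,110])).round(0).tolist())
# bangle
m=atz(c,f([[158,240],[213,240]]),115);print(m.round(1).tolist(),m.mean(0).round(1))
m=atz(c,f([[158,200],[212,200],[160,290],[213,290]]),113);print(m.round(1).tolist())
E
```

```text
[[395.0, 256.6, 45.0], [610.4, 329.9, 45.0], [654.6, 208.6, 45.0], [437.1, 135.8, 45.0]] [np.float64(227.5), np.float64(129.1), np.float64(229.4), np.float64(127.9)] [524.3 232.7  45. ]
[5.241446e+02 2.326597e+02 3.303000e-01] [ 1.27 -0.44 -0.01 -0.92 -2.12 -0.02  0.69  1.27]
[[457.9 210.    0. ]] [[161.0, 293.0], [213.0, 292.0]]
[[524.1 232.7   0. ]] [[422.0, 289.0], [474.0, 288.0]]
[[590.4 255.4   0. ]] [[681.0, 286.0], [732.0, 285.0]]
[[446.4, 221.1, 115.0], [460.2, 225.6, 115.0]] [453.3 223.4 115. ]
[[443.2, 230.9, 113.0], [456.7, 235.3, 113.0], [451.0, 207.9, 113.0], [464.6, 212.3, 113.0]]
```

```bash
python3 - <<'E'
from h import *
d=np.load("w1.npy",allow_pickle=True).item();c=d["c"]
a=np.linspace(0,2*np.pi,181)
for p in ([524.1,232.7,.3303],[525,230,.325],[531,227,.315]):
    for s in (-70,0,70):
        P=np.vstack([np.c_[np.full(181,s+w),55*np.cos(a),60+55*np.sin(a)] for w in(-7,7)])
        q=3.4*(proj(c,pose(p,P))-[225,110]);print(p,s,q.min(0).round(0),q.max(0).round(0))
E
```

```text
[524.1, 232.7, 0.3303] -70 [159.  77.] [214. 426.]
[524.1, 232.7, 0.3303] 0 [359.  74.] [475. 423.]
[524.1, 232.7, 0.3303] 70 [545.  72.] [735. 420.]
[525, 230, 0.325] -70 [160.  85.] [213. 434.]
[525, 230, 0.325] 0 [359.  84.] [475. 432.]
[525, 230, 0.325] 70 [544.  83.] [733. 429.]
[531, 227, 0.315] -70 [178.  99.] [231. 445.]
[531, 227, 0.315] 0 [370.  99.] [492. 445.]
[531, 227, 0.315] 70 [555. 100.] [749. 445.]
```

```bash
python3 st.py 458.1 209.4 104.5 0.328
```

```text
t 2.43 pos [462.5 207.7 234.7] zang 0.3192 down [-0.  0. -1.] F [-0.44  0.75  0.4 ] w 0.474
shift cm [-0.3  13.02 -0.36] turn y -0.0088
```

```bash
python3 - <<'E'
from st import *
import cv2
for i in range(3):
    s,M=st();c=ctrl.get_calibration("wrist");im=ctrl.capture("wrist")
    T=c["world_to_cam"];print((-T[:3,:3].T@T[:3,3]).round(1))
st();cv2.imwrite("pics/w2.png",im[:,:,::-1])
a=im[110:250,225:460,::-1];cv2.imwrite("pics/w2c.png",cv2.resize(a,None,fx=3.4,fy=3.4,interpolation=cv2.INTER_CUBIC))
np.save("w2.npy",dict(c=c,s=s),allow_pickle=True)
E
```

```text
t 2.43 pos [462.5 207.7 234.7] zang 0.3192 down [-0.  0. -1.] F [-0.44  0.75  0.4 ] w 0.474
[440.4 270.7 377.9]
t 2.48 pos [462.5 207.8 234.8] zang 0.3194 down [-0.  0. -1.] F [ 0.22  0.1  -0.58] w 0.47
[440.3 270.8 378. ]
t 2.53 pos [462.5 207.8 234.9] zang 0.3193 down [-0.  0. -1.] F [ 0.56 -0.09 -0.08] w 0.468
[440.4 270.8 378.1]
t 2.58 pos [462.7 207.7 234.9] zang 0.3191 down [-0.  0. -1.] F [-0.67 -0.26  0.04] w 0.472
```

View pics/w2c.png

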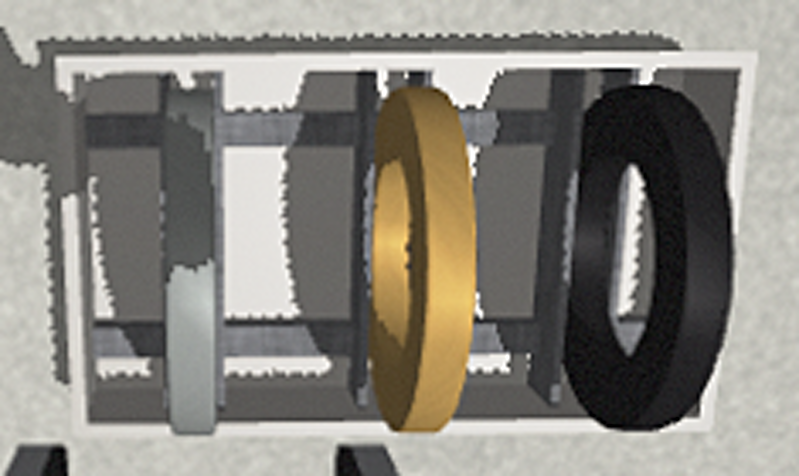

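```bash
python3 - <<'E'
from h import *
d=np.load("w2.npy",allow_pickle=True).item();c=d["c"]
f=lambda q:3.4*(q-[225,110])
L=np.array([[-113,65,45],[113,65,45],[113,-65,45],[-113,-65,45.]])
u=np.array([[53,57],[757,54],[713,429],[72,434]])
o=np.array([[162,86,217,433],[370,86,476,432],[563,84,734,430]])
a=np.linspace(0,2*np.pi,181)
def res(p):
    r=[(f(proj(c,pose(p,L)))-u).ravel()]
    for s,ob in zip((-70,0,70),o):
        q=np.vstack([np.c_[np.full(181,s+w),55*np.cos(a),60+55*np.sin(a)] for w in(-7,7)])
        q=f(proj(c,pose(p,q)));r.append(np.r_[q.min(0),q.max(0)]-ob)
    return np.concatenate(r)
r=least_squares(res,[524,232,.33],loss="soft_l1",f_scale=3);print(r.x.round(4),res(r.x).round(0));print(pose(r.x,[[-70,0,0]]))
E
python3 st.py 457.5 209.5 104.5 0.327
```

```text
[5.240007e+02 2.322726e+02 3.302000e-01] [  3.  -2.  -0.  -3.  -3.   1.   1.   2.   1.   1.  -1.   2.  -9.  -1.
   2.   1. -17.  -0.   2.   0.]
[[457.7811219  209.57958182   0.        ]]
t 2.58 pos [462.7 207.7 234.9] zang 0.3191 down [-0.  0. -1.] F [-0.67 -0.26  0.04] w 0.472
shift cm [-0.33 13.04 -0.43] turn y -0.0079
```

```bash
python3 -m inch '[-0.33,1.5,-0.4,0,-0.011,0, -0.33,4.5,-0.4,0,-0.011,0, -0.33,7.5,-0.4,0,-0.011,0, -0.33,10,-0.4,0,-0.011,0, -0.33,11.5,-0.4,0,-0.011,0, -0.33,12.5,-0.4,0,-0.011,0, -0.33,12.9,-0.4,0,-0.011,0, -0.33,12.9,-0.4,0,-0.011,0]'; python3 - <<'E'
from st import *
import cv2
im=ctrl.capture("wrist");cv2.imwrite("pics/w3.png",im[:,:,::-1]); im=ctrl.capture("side");a=im[60:210,150:320,::-1];cv2.imwrite("pics/s3.png",cv2.resize(a,None,fx=4,fy=4,interpolation=cv2.INTER_CUBIC));st()
E
```

```text
time_s: 3.25
eef_pos: [458.4, 209.0, 105.6]
ee_rot: [-0.575, 0.575, -0.412, 0.411]
force: [0.6, 0.6, 0.1]
grip_width: 0.474
t 3.35 pos [459.1 209.  106.8] zang 0.3284 down [ 0.002  0.    -1.   ] F [-0.12  0.25  0.24] w 0.466
```

View pics/w3.png

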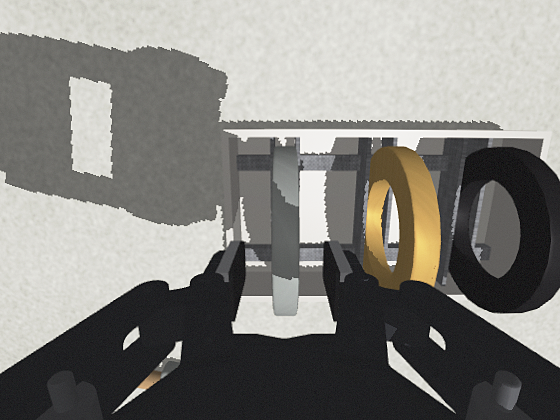

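View pics/s3.png

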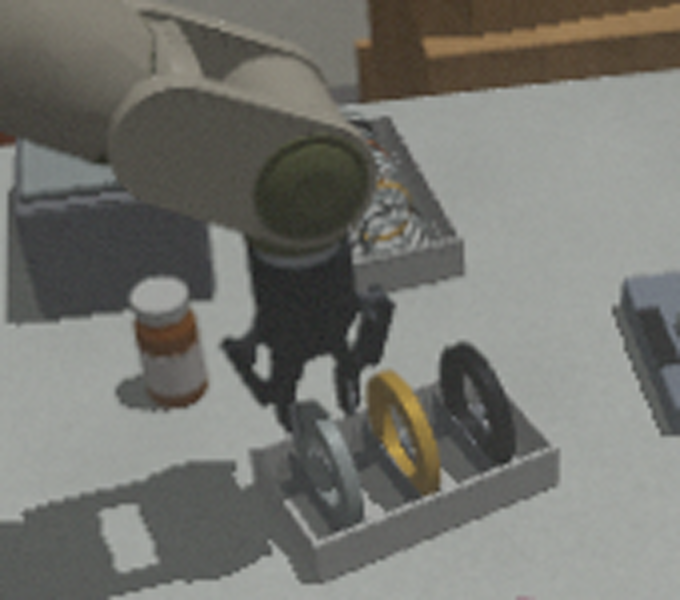

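```bash
python3 - <<'E'
from st import *
from h import *
s,M=st();a=np.linspace(0,2*np.pi,181)
cd=ctrl.get_calibration("side");cw=ctrl.get_calibration("wrist")
P=np.vstack([np.c_[np.full(181,-70+w),55*np.cos(a),60+55*np.sin(a)] for w in(-7,7)])
p=[524,232.3,.33]
q=4*(proj(cd,pose(p,P))-[150,60]);print("side pred ring",q.min(0),q.max(0))
print("top pred side",4*(proj(cd,pose(p,[[-70,0,115]]))-[150,60]),"tcp side",4*(proj(cd,[s["eef_pos"]])-[150,60]))
q=proj(cw,pose(p,P));print("wrist ring",q.min(0),q.max(0),"top",proj(cw,pose(p,[[-70,0,115]])),"tcp",proj(cw,[s["eef_pos"]]))
E
```

```text
t 3.35 pos [459.1 209.  106.8] zang 0.3284 down [ 0.002  0.    -1.   ] F [-0.12  0.25  0.24] w 0.466
side pred ring [285.47039031 395.29744356] [360.90035088 527.93868953]
top pred side [[316.14820793 411.77982835]] tcp side [[318.82521415 419.78128208]]
wrist ring [270.04507176 144.62190688] [298.55699642 313.63048679] top [[284.3222168  263.83501576]] tcp [[286.21580652 258.57299122]]
```

```bash
python3 -m inch '[0,0.15,-0.1,0,0,0, 0,0.25,-0.12,0,0,0, 0,0.25,-0.12,0,0,0]'; python3 st.py; python3 -m inch '[0,0,0,0,0,0, 0,0,0,0,0,0, 0,0,0,0,0,0, 0,0,0,0,0,0, 0,0,0,0,0,0, 0,0,0,0,0,0]' 1 80
```

```text
time_s: 3.6
eef_pos: [457.5, 208.3, 103.6]
ee_rot: [0.575, -0.575, 0.412, -0.412]
force: [-0.2, -0.3, 0.7]
grip_width: 0.468
t 3.6 pos [457.5 208.3 103.6] zang 0.328 down [ 0.001  0.    -1.   ] F [-0.17 -0.29  0.69] w 0.468
time_s: 4.1
eef_pos: [457.9, 208.4, 103.7]
ee_rot: [0.575, -0.575, 0.411, -0.412]
force: [1.0, -0.2, 5.0]
grip_width: 0.136
```

```bash
python3 - <<'E'
from st import *
import cv2
im=ctrl.capture("wrist");a=im[120:350,180:400,::-1];cv2.imwrite("pics/w4.png",cv2.resize(a,None,fx=2.6,fy=2.6,interpolation=cv2.INTER_CUBIC)); s,M=st();print(s["wrist_torque"])
E
```

```text
t 4.15 pos [457.9 208.4 103.7] zang 0.328 down [ 0.001  0.    -1.   ] F [0.7  0.16 5.91] w 0.138
[ 0.04437939 -0.06360548  0.01653762]
```

View pics/w4.png

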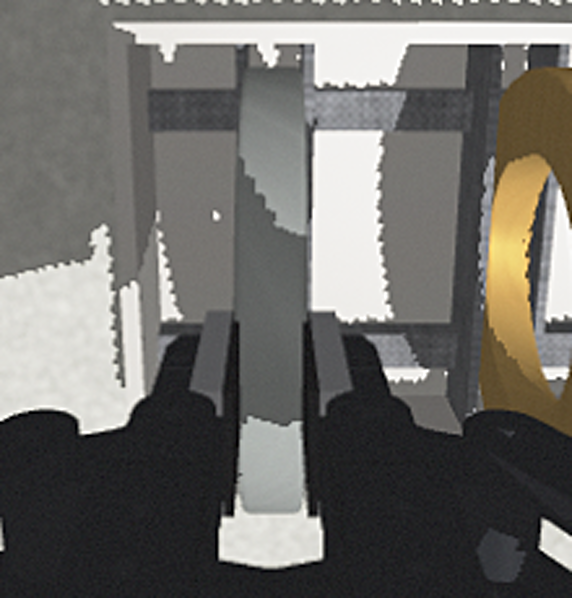

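```bash
python3 -m inch '[0,-0.3,0,0,0,0, 0,-1,0,0,0,0, 0,-2.2,0,0,0,0, 0,-4,0,0,0,0, 0,-6,0,0,0,0, 0,-8,0,0,0,0, 0,-10,0,0,0,0, 0,-12,0,0,0,0]'; python3 -m inch '[0,-1.8,0,0,0,0, 0,-3,0,0,0,0, 0,-3.8,0,0,0,0, 0,-4,0,0,0,0, 0,-4,0,0,0,0]'; python3 - <<'E'
from st import *
import cv2
im=ctrl.capture("side");a=im[0:290,140:360,::-1];cv2.imwrite("pics/s5.png",cv2.resize(a,None,fx=2,fy=2,interpolation=cv2.INTER_CUBIC))
im=ctrl.capture("wrist");cv2.imwrite("pics/w5.png",im[:,:,::-1])
st()
E
python3 st.py 505 -160 262 -0.309
```

```text
time_s: 4.82
eef_pos: [456.9, 208.2, 224.4]
ee_rot: [-0.575, 0.575, -0.412, 0.411]
force: [-0.0, -0.1, -1.3]
grip_width: 0.136
time_s: 5.23
eef_pos: [457.3, 208.3, 263.3]
ee_rot: [-0.575, 0.575, -0.412, 0.412]
force: [0.4, -0.1, -0.5]
grip_width: 0.136
t 5.33 pos [457.1 208.3 262.4] zang 0.328 down [-0.002 -0.    -1.   ] F [ 0.08 -0.2  -1.83] w 0.136
t 5.33 pos [457.1 208.3 262.4] zang 0.328 down [-0.002 -0.    -1.   ] F [ 0.08 -0.2  -1.83] w 0.136
shift cm [36.41  0.05 -7.33] turn y 0.637
```

View pics/s5.png

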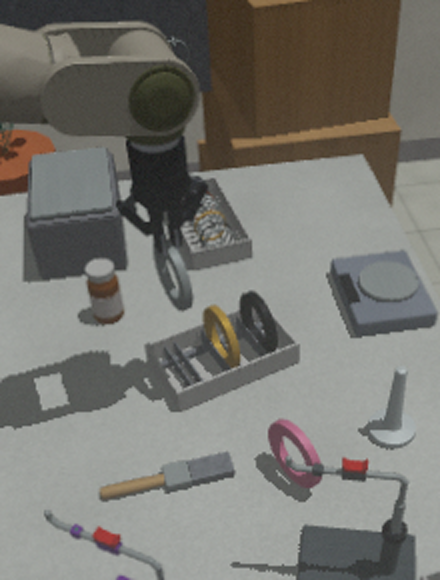

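View pics/w5.png

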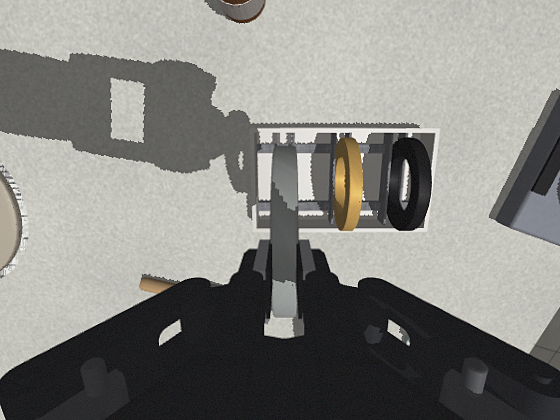

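```bash
python3 -m inch '[1,0,-0.2,0,0.018,0, 3,0,-0.6,0,0.053,0, 6,0,-1.2,0,0.105,0, 9,0,-1.8,0,0.158,0, 12,0,-2.4,0,0.21,0, 15,0,-3,0,0.263,0, 18,0,-3.6,0,0.315,0, 21,0,-4.3,0,0.368,0]'; python3 st.py 500 -158 262 -0.309
```

```text
time_s: 6.0
eef_pos: [484.1, -6.4, 262.8]
ee_rot: [0.489, -0.489, 0.511, -0.511]
force: [-0.2, 0.5, -2.0]
grip_width: 0.129
t 6.0 pos [484.1  -6.4 262.8] zang -0.0437 down [-0.001  0.    -1.   ] F [-0.19  0.54 -1.98] w 0.129
shift cm [15.07  0.07  2.25] turn y 0.2653
```

```bash
python3 -m inch '[3,0,0.45,0,0.053,0, 6,0,0.9,0,0.106,0, 9,0,1.35,0,0.16,0, 12,0,1.8,0,0.212,0, 14,0,2.1,0,0.247,0, 15,0,2.25,0,0.265,0, 15,0,2.25,0,0.265,0, 15,0,2.25,0,0.265,0]';python3 -m inch '[0,0,0,0,0,0]'; python3 - <<'E'
from st import *
import cv2
s,M=st();c=ctrl.get_calibration("wrist");im=ctrl.capture("wrist");cv2.imwrite("pics/w6.png",im[:,:,::-1])
for t in ["saddle","hook_tip","stand"]: print(t,[(x["uv"],round(x["score"],2)) for x in ctrl.search_frame(t,"wrist")])
im=ctrl.capture("side");cv2.imwrite("pics/s6.png",im[:,:,::-1])
np.save("w6.npy",dict(c=c,s=s),allow_pickle=True)
E
```

```text
time_s: 6.67
eef_pos: [500.6, -154.8, 262.9]
ee_rot: [0.418, -0.418, 0.571, -0.57]
force: [0.2, -0.3, -0.5]
grip_width: 0.134
time_s: 6.75
eef_pos: [500.7, -154.0, 263.2]
ee_rot: [0.419, -0.419, 0.57, -0.57]
force: [0.1, -0.3, -0.6]
grip_width: 0.136
t 6.75 pos [ 500.7 -154.   263.2] zang -0.3034 down [-0.  0. -1.] F [ 0.09 -0.29 -0.63] w 0.136
saddle [([490.1, 240.5], 0.68)]
hook_tip [([414.2, 195.7], 0.95), ([190.1, 255.2], 0.85)]
stand [([190.2, 253.0], 0.81), ([410.7, 194.3], 0.68)]
```

View pics/w6.png

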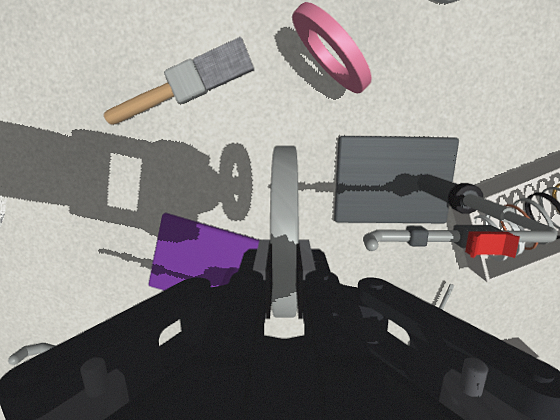

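View pics/s6.png

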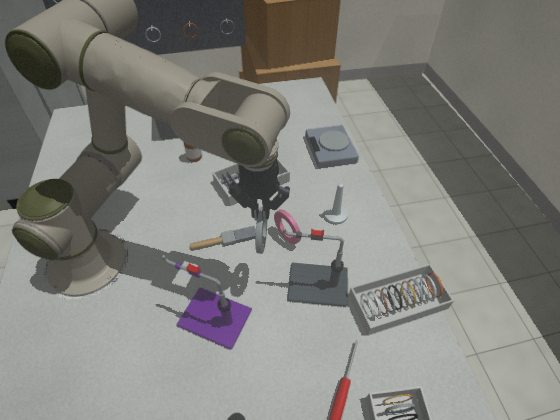

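```bash
python3 - <<'E'
import cv2
a=cv2.imread("pics/w6.png")[120:280,320:560];cv2.imwrite("pics/w6c.png",cv2.resize(a,None,fx=3.3,fy=3.3,interpolation=cv2.INTER_CUBIC))
E
```

```text
(no output)
```

View pics/w6c.png

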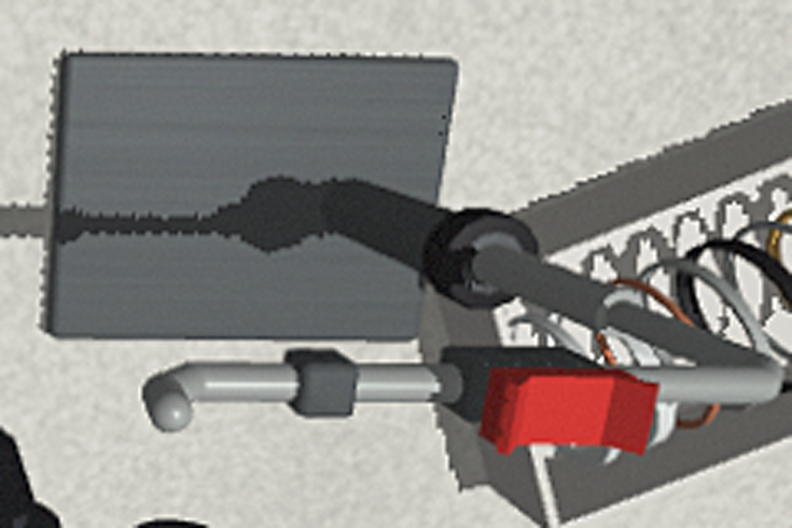

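```bash
python3 - <<'E'
import cv2
a=cv2.imread("pics/w6.png")[220:265,445:545];cv2.imwrite("pics/w6d.png",cv2.resize(a,None,fx=8,fy=8,interpolation=cv2.INTER_CUBIC))
E
```

```text
(no output)
```

View pics/w6d.png

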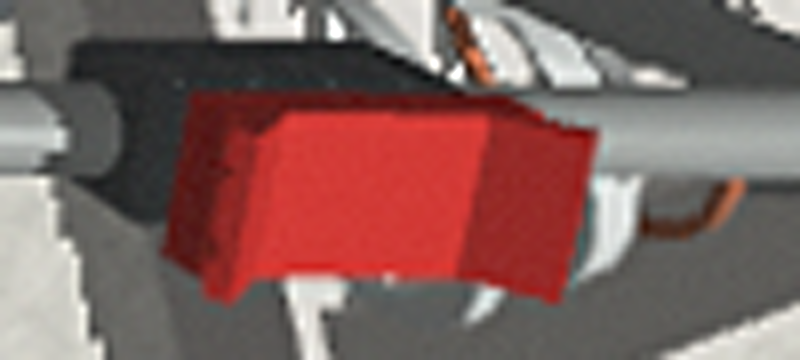

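```bash
cat > fit6.py <<'E'
from h import *
d=np.load("w6.npy",allow_pickle=True).item();c=d["c"]
f=lambda p:np.array(p,float)/3.3+[320,120]
g=lambda p:np.array(p,float)/8+[445,220]
foot=f([[65,52],[458,62],[417,338],[50,335]]);tip=f([[172,412]]);arm=f([[230,383],[400,383],[720,385]]);tr=g([[492,110],[460,275]])
print(atz(c,foot,12).round(1).tolist())
def res(p):
    H,fx=p[3],p[4]
    r=[(proj(c,pose(p,[[fx-80,60,12],[fx+80,60,12],[fx+80,-60,12],[fx-80,-60,12]]))-foot).ravel(),
       (proj(c,pose(p,[[-81,0,H+12]]))-tip).ravel(),
       (proj(c,pose(p,[[8.5,7,H+11],[8.5,-7,H+11]]))-tr).ravel(),
       (proj(c,pose(p,[[-70,0,H-4],[-28,0,H-4],[47,0,H-4]]))-arm)[:,1]]
    return np.concatenate(r)
r=least_squares(res,[625,-196,-.31,215,20]);print(r.x.round(3));print(res(r.x).round(1))
J=r.jac;print("sd",np.sqrt(np.diag(np.linalg.inv(J.T@J))).round(2))
print(((proj(c,pose(r.x,[[-8.5,7,r.x[3]+11],[-8.5,-7,r.x[3]+11]]))-[445,220])*8).round(0), (proj(c,pose(r.x,[[-42,0,r.x[3]]]))-[320,120])*3.3)
cs=np.load("cams.npy",allow_pickle=True).item() if 0 else None
E
python3 fit6.py
```

```text
[[584.1, -122.6, 12.0], [733.6, -172.3, 12.0], [698.7, -282.4, 12.0], [548.5, -234.0, 12.0]]
[ 6.26508e+02 -2.00477e+02 -3.09000e-01  2.18936e+02  1.49540e+01]
[-0.8  1.   1.1 -0.5  0.5  2.6 -0.8  3.  -2.1 -0.5  1.3  0.1  0.9 -0.5
 -0.6 -0.4 -0.8]
sd [0.72 0.68 0.   1.24 1.08]
[[299. 110.]
 [267. 271.]] [[337.0704471  388.52980018]]
```

```bash
python3 st.py 626.5 -200.5 263 -0.309
```

```text
t 7.0 pos [ 501.  -154.4  263.4] zang -0.3037 down [ 0. -0. -1.] F [ 0.65  0.55 -0.12] w 0.138
shift cm [ 0.65  0.05 13.36] turn y 0.0053
```

```bash
python3 -m inch '[0.3,0,0,0,0.003,0, 0.65,0,0.8,0,0.006,0, 0.65,0,2.2,0,0.006,0, 0.65,0,3.8,0,0.006,0, 0.65,0,5.2,0,0.006,0, 0.65,0,6.2,0,0.006,0, 0.65,0,6.6,0,0.006,0, 0.65,0,6.6,0,0.006,0]'; python3 - <<'E'
from st import *
import cv2
s,M=st();c=ctrl.get_calibration("wrist");im=ctrl.capture("wrist");cv2.imwrite("pics/w7.png",im[:,:,::-1])
np.save("w7.npy",dict(c=c,s=s),allow_pickle=True)
E
```

```text
time_s: 7.67
eef_pos: [562.4, -181.6, 262.8]
ee_rot: [0.416, -0.417, 0.572, -0.571]
force: [0.7, 1.0, -2.2]
grip_width: 0.135
t 7.67 pos [ 562.4 -181.6  262.8] zang -0.3112 down [-0.  0. -1.] F [ 0.69  1.05 -2.24] w 0.135
```

View pics/w7.png

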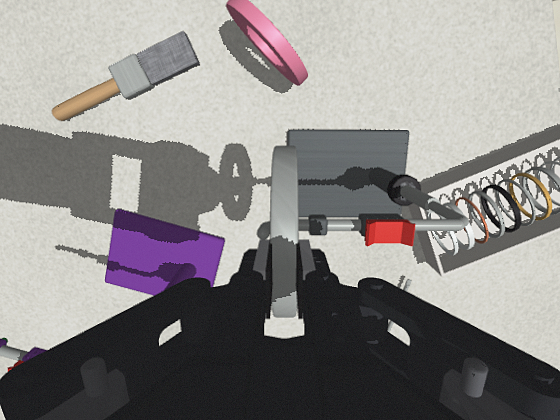

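```bash
python3 - <<'E'
import cv2
a=cv2.imread("pics/w7.png")[205:255,300:420];cv2.imwrite("pics/w7d.png",cv2.resize(a,None,fx=6.6,fy=6.6,interpolation=cv2.INTER_CUBIC))
E
```

```text
(no output)
```

View pics/w7d.png

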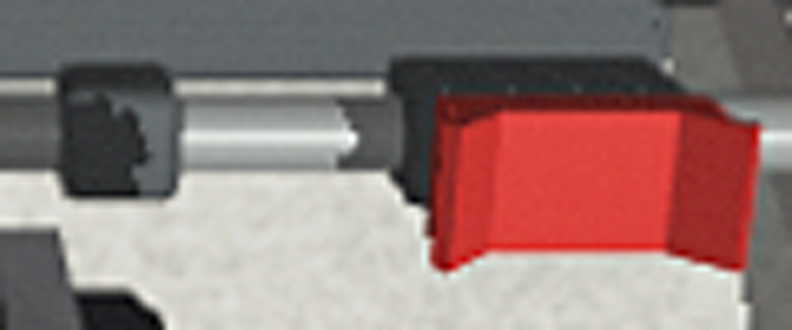

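```bash
cat > fit7.py <<'E'
from h import *
exec(open("fit6.py").read().split("r=least")[0])
d7=np.load("w7.npy",allow_pickle=True).item();c7=d7["c"]
tr7=np.array([[500,110],[488,248],[682,110],[668,250.]])/6.6+[300,205]
arm7=np.array([[250,133.]])/6.6+[300,205]
def res2(p):
    H=p[3];a=res(p)[8:]
    return np.concatenate([a,(proj(c7,pose(p,[[-8.5,7,H+11],[-8.5,-7,H+11],[8.5,7,H+11],[8.5,-7,H+11]]))-tr7).ravel(),(proj(c7,pose(p,[[-35,0,H-4]]))-arm7)[:,1]])
r=least_squares(res2,[625,-196,-.31,215],loss="soft_l1");print(r.x.round(3));print(res2(r.x).round(1))
J=r.jac;print("sd",np.sqrt(np.diag(np.linalg.inv(J.T@J))).round(2))
for z in(225,230,235): print(z,atz(c7,tr7,z).mean(0).round(1),atz(c,tr,z).mean(0).round(1)-pose([0,0,-.309],[[8.5,0,0]]).round(1))
p=pose([0,0,r.x[2]],[[1,0,0]])[0];s=d7["s"]["eef_pos"]-[r.x[0],r.x[1],0];print("along",s@p,"across",-s[0]*p[1]+s[1]*p[0])
E
python3 fit7.py;python3 st.py
```

```text
[[584.1, -122.6, 12.0], [733.6, -172.3, 12.0], [698.7, -282.4, 12.0], [548.5, -234.0, 12.0]]
t 7.72 pos [ 562.  -181.3  262.9] zang -0.3111 down [-0.  0. -1.] F [ 0.98  1.06 -0.88] w 0.139Traceback (most recent call last):
  File "fit7.py", line 9, in <module>
    r=least_squares(res2,[625,-196,-.31,215],loss="soft_l1");print(r.x.round(3));print(res2(r.x).round(1))
    return func(*args, **kwargs)
    vector_fun = VectorFunction(
        fun_wrapped,
    ...<6 lines>...
        workers=workers
    )
    self._update_fun()
    ~~~~~~~~~~~~~~~~^^
    self.f = self.fun_wrapped(xp_copy(self.x))
             ~~~~~~~~~~~~~~~~^^^^^^^^^^^^^^^^^
    return np.atleast_1d(self.fun(x))
                         ~~~~~~~~^^^
    return self.f(x, *self.args, **self.kwargs)
           ~~~~~~^^^^^^^^^^^^^^^^^^^^^^^^^^^^^^
  File "fit7.py", line 7, in res2
    H=p[3];a=res(p)[8:]
             ~~~^^^
  File "<string>", line 8, in res
IndexError: index 4 is out of bounds for axis 0 with size 4
```

```bash
sed -i 's/a=res(p)\[8:\]/a=res(np.r_[p,15])[8:]/' fit7.py;python3 fit7.py
```

```text
[[584.1, -122.6, 12.0], [733.6, -172.3, 12.0], [698.7, -282.4, 12.0], [548.5, -234.0, 12.0]]
[ 6.23275e+02 -1.98177e+02 -3.08000e-01  2.22635e+02]
[-6.3  0.   0.1  0.3 -0.3  0.1 -0.2 -0.1 -0.6  0.4  0.1  0.4  0.5  0.3
 -0.   0.1  0.1 -0.3]
sd [0.57 0.71 0.01 1.32]
225 [ 625.2 -202.   225. ] [[ 629.  -203.5  225. ]]
230 [ 624.  -199.7  230. ] [[ 625.7 -200.4  230. ]]
235 [ 622.8 -197.4  235. ] [[ 622.5 -197.2  235. ]]
along -63.00434322579455 across -2.612178338073722
```

```bash
python3 -m inch '[-0.1,0,0.5,0,0,0, -0.26,0,1.6,0,0,0, -0.26,0,3,0,0,0, -0.26,0,4.4,0,0,0, -0.26,0,5.6,0,0,0, -0.26,0,6.2,0,0,0, -0.26,0,6.3,0,0,0, -0.26,0,6.3,0,0,0]';python3 -m inch '[0,0,0,0,0,0]'; python3 - <<'E'
from st import *
import cv2
s,M=st();c=ctrl.get_calibration("wrist");im=ctrl.capture("wrist");cv2.imwrite("pics/w8.png",im[:,:,::-1])
a=im[190:270,220:350,::-1];cv2.imwrite("pics/w8d.png",cv2.resize(a,None,fx=6,fy=6,interpolation=cv2.INTER_CUBIC))
np.save("w8.npy",dict(c=c,s=s),allow_pickle=True)
E
```

```text
time_s: 8.38
eef_pos: [622.5, -197.8, 263.2]
ee_rot: [0.416, -0.417, 0.571, -0.571]
force: [0.8, 0.8, -1.2]
grip_width: 0.139
time_s: 8.47
eef_pos: [622.3, -197.7, 263.5]
ee_rot: [0.417, -0.417, 0.571, -0.571]
force: [0.5, -0.6, -0.6]
grip_width: 0.132
t 8.47 pos [ 622.3 -197.7  263.5] zang -0.311 down [-0. -0. -1.] F [ 0.49 -0.65 -0.59] w 0.132
```

View pics/w8d.png

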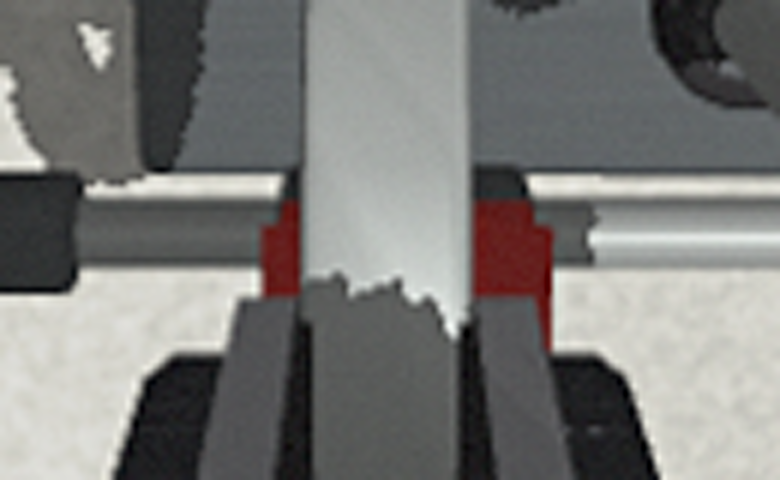

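```bash
python3 - <<'E'
from h import *
d=np.load("w8.npy",allow_pickle=True).item();c=d["c"];s=d["s"]
p=[623.3,-198.2,-.309]
for H in (221,223):
  for dx in (0,1,2):
    q=pose(p,[[dx,0,H+15],[dx,0,H]]);print(H,dx,((proj(c,q)-[220,190])*6).round(0).tolist())
# bangle: rim top centre and mid
e=s["eef_pos"];zd=np.array([np.cos(-.311),np.sin(-.311),0]);
for t in(-1,0,1): print(t,((proj(c,[e+zd*t+[0,0,2],e+zd*t+[0,0,-20]])-[220,190])*6).round(0).tolist())
E
```

```text
221 0 [[413.0, 287.0], [411.0, 238.0]]
221 1 [[423.0, 287.0], [420.0, 238.0]]
221 2 [[433.0, 287.0], [429.0, 238.0]]
223 0 [[414.0, 294.0], [412.0, 244.0]]
223 1 [[424.0, 294.0], [421.0, 244.0]]
223 2 [[433.0, 294.0], [430.0, 244.0]]
-1 [[394.0, 409.0], [393.0, 313.0]]
0 [[406.0, 409.0], [403.0, 313.0]]
1 [[418.0, 409.0], [414.0, 313.0]]
```

```bash
python3 -m inch '[0,0.1,0.1,0,0,0, 0,0.4,0.2,0,0,0, 0,0.8,0.2,0,0,0, 0,1.1,0.2,0,0,0, 0,1.3,0.2,0,0,0, 0,1.4,0.2,0,0,0, 0,1.4,0.2,0,0,0]'; python3 -m inch '[0,0,0,0,0,0]';python3 - <<'E'
from st import *
import cv2
s,M=st();im=ctrl.capture("wrist")
a=im[190:270,220:350,::-1];cv2.imwrite("pics/w9d.png",cv2.resize(a,None,fx=6,fy=6,interpolation=cv2.INTER_CUBIC))
im=ctrl.capture("side")
a=im[180:320,220:390,::-1];cv2.imwrite("pics/s9d.png",cv2.resize(a,None,fx=4.2,fy=4.2,interpolation=cv2.INTER_CUBIC))
E
```

```text
time_s: 9.1
eef_pos: [624.5, -198.5, 249.0]
ee_rot: [0.416, -0.417, 0.572, -0.571]
force: [0.3, 0.3, -0.3]
grip_width: 0.133
time_s: 9.18
eef_pos: [624.6, -198.5, 249.4]
ee_rot: [-0.417, 0.417, -0.571, 0.571]
force: [0.1, -0.1, -1.1]
grip_width: 0.142
t 9.18 pos [ 624.6 -198.5  249.4] zang -0.311 down [ 0. -0. -1.] F [ 0.08 -0.06 -1.08] w 0.142
```

View pics/w9d.png

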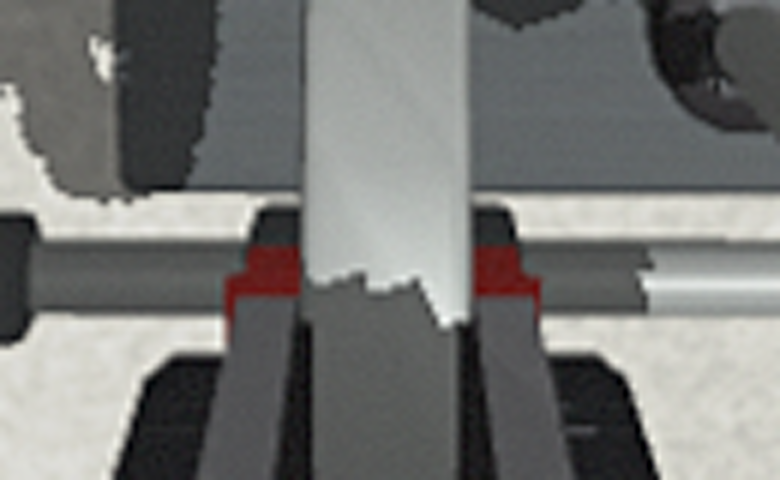

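View pics/s9d.png

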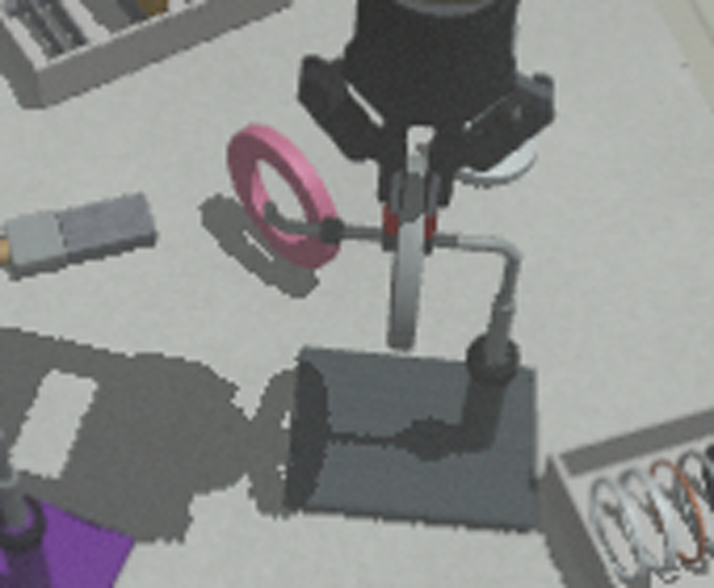

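```bash
python3 -m inch '[0,0.1,-0.02,0,0,0, 0,0.2,-0.02,0,0,0, 0,0.25,-0.02,0,0,0, 0,0.25,-0.02,0,0,0]'; python3 -m inch '[0,0.03,0,0,0,0, 0,0.06,0,0,0,0, 0,0.06,0,0,0,0]';python3 -m inch '[0,0.03,0,0,0,0, 0,0.06,0,0,0,0, 0,0.06,0,0,0,0]'
```

```text
time_s: 9.62
eef_pos: [624.3, -198.5, 246.6]
ee_rot: [0.416, -0.417, 0.572, -0.571]
force: [-0.3, -0.1, -1.1]
grip_width: 0.133
time_s: 9.87
eef_pos: [624.4, -198.5, 246.1]
ee_rot: [0.417, -0.417, 0.571, -0.571]
force: [0.5, 0.6, -1.3]
grip_width: 0.139
time_s: 10.12
eef_pos: [624.4, -198.5, 245.5]
ee_rot: [0.417, -0.417, 0.571, -0.571]
force: [-0.9, 0.0, -0.9]
grip_width: 0.136
```

```bash
python3 -m inch '[0,0.03,0,0,0,0, 0,0.06,0,0,0,0, 0,0.06,0,0,0,0]';python3 -m inch '[0,0.03,0,0,0,0, 0,0.06,0,0,0,0, 0,0.06,0,0,0,0]'
```

```text
time_s: 10.37
eef_pos: [624.4, -198.5, 244.9]
ee_rot: [0.417, -0.417, 0.571, -0.571]
force: [0.7, -0.1, -0.4]
grip_width: 0.136
time_s: 10.62
eef_pos: [624.4, -198.5, 244.3]
ee_rot: [0.417, -0.417, 0.571, -0.571]
force: [0.4, -0.0, -1.2]
grip_width: 0.138
```

```bash
python3 -m inch '[0,0.02,0,0,0,0, 0,0.04,0,0,0,0, 0,0.04,0,0,0,0]'
```

```text
time_s: 10.87
eef_pos: [624.4, -198.5, 244.2]
ee_rot: [-0.417, 0.416, -0.571, 0.571]
force: [-0.1, 0.6, -0.1]
grip_width: 0.136
```

```bash
python3 -m inch '[0,0.02,0,0,0,0, 0,0.02,0,0,0,0]'; python3 -m inch '[0,0.02,0,0,0,0, 0,0.02,0,0,0,0]'
```

```text
time_s: 11.03
eef_pos: [624.4, -198.5, 244.0]
ee_rot: [-0.417, 0.416, -0.571, 0.572]
force: [0.9, -0.0, 1.1]
grip_width: 0.136
time_s: 11.2
eef_pos: [624.5, -198.5, 244.0]
ee_rot: [-0.417, 0.416, -0.571, 0.572]
force: [-0.0, 0.5, 2.7]
grip_width: 0.133
```

```bash
python3 -m inch '[0,0,0,0,0,0, 0,0,0,0,0,0, 0,0,0,0,0,0]';python3 - <<'E'
from st import *
import cv2
s,M=st();print(s["wrist_torque"]);im=ctrl.capture("wrist")
a=im[190:270,220:350,::-1];cv2.imwrite("pics/w10d.png",cv2.resize(a,None,fx=6,fy=6,interpolation=cv2.INTER_CUBIC))
im=ctrl.capture("side")
a=im[180:320,220:390,::-1];cv2.imwrite("pics/s10d.png",cv2.resize(a,None,fx=4.2,fy=4.2,interpolation=cv2.INTER_CUBIC))
E
```

```text
time_s: 11.45
eef_pos: [624.5, -198.5, 243.9]
ee_rot: [-0.417, 0.416, -0.571, 0.572]
force: [-0.5, 0.6, 4.9]
grip_width: 0.135
t 11.45 pos [ 624.5 -198.5  243.9] zang -0.3111 down [ 0.001 -0.    -1.   ] F [-0.48  0.63  4.88] w 0.135
[ 0.11013957  0.0618338  -0.02089901]
```

View pics/w10d.png

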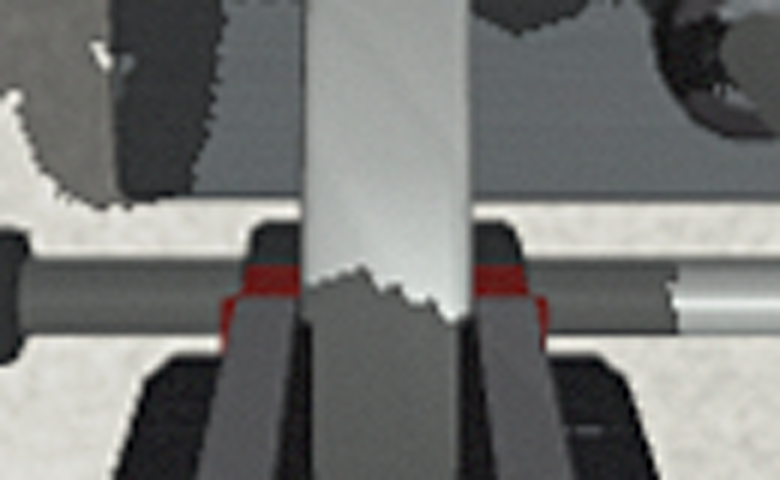

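```bash
python3 -m inch '[0,0.03,0,0,0,0, 0,0.06,0,0,0,0, 0,0.09,0,0,0,0]';python3 -m inch '[0,0.03,0,0,0,0, 0,0.06,0,0,0,0, 0,0.09,0,0,0,0]'
```

```text
time_s: 11.8
eef_pos: [624.5, -198.5, 243.6]
ee_rot: [-0.417, 0.416, -0.571, 0.572]
force: [-2.7, -0.2, 8.4]
grip_width: 0.138
time_s: 12.05
eef_pos: [624.5, -198.5, 242.8]
ee_rot: [-0.417, 0.416, -0.571, 0.572]
force: [-1.0, 0.3, 7.8]
grip_width: 0.136
```

Sliding at about 9 N; keep going evenly.

```bash
for i in 1; do :; done; python3 -m inch '[0,0.04,0,0,0,0, 0,0.08,0,0,0,0, 0,0.12,0,0,0,0, 0,0.16,0,0,0,0, 0,0.2,0,0,0,0]'; python3 -m inch '[0,0.04,0,0,0,0, 0,0.08,0,0,0,0, 0,0.12,0,0,0,0, 0,0.16,0,0,0,0, 0,0.2,0,0,0,0]'; python3 -m inch '[0,0.04,0,0,0,0, 0,0.08,0,0,0,0, 0,0.12,0,0,0,0, 0,0.16,0,0,0,0, 0,0.2,0,0,0,0]'
```

```text
time_s: 12.47
eef_pos: [624.5, -198.6, 240.8]
ee_rot: [-0.417, 0.416, -0.571, 0.572]
force: [-2.0, 0.2, 8.3]
grip_width: 0.135
time_s: 12.88
eef_pos: [624.5, -198.6, 238.8]
ee_rot: [-0.417, 0.416, -0.571, 0.572]
force: [-1.3, 0.8, 8.5]
grip_width: 0.137
time_s: 13.3
eef_pos: [624.5, -198.6, 236.8]
ee_rot: [-0.417, 0.416, -0.571, 0.572]
force: [-2.3, 1.1, 7.4]
grip_width: 0.13
```

Home is expected at about 234; now shorter calls.

```bash
python3 -m inch '[0,0.04,0,0,0,0, 0,0.08,0,0,0,0, 0,0.12,0,0,0,0, 0,0.16,0,0,0,0]'; python3 -m inch '[0,0.03,0,0,0,0, 0,0.06,0,0,0,0]'; python3 -m inch '[0,0.03,0,0,0,0, 0,0.06,0,0,0,0]'
```

```text
time_s: 13.63
eef_pos: [624.5, -198.6, 235.2]
ee_rot: [-0.417, 0.416, -0.571, 0.572]
force: [-1.3, 0.9, 8.6]
grip_width: 0.134
time_s: 13.8
eef_pos: [624.5, -198.5, 234.6]
ee_rot: [-0.417, 0.416, -0.571, 0.572]
force: [-2.0, 0.7, 7.3]
grip_width: 0.134
time_s: 13.97
eef_pos: [624.5, -198.6, 234.0]
ee_rot: [-0.417, 0.416, -0.571, 0.572]
force: [-2.1, 1.0, 7.8]
grip_width: 0.14
```

```bash
python3 -m inch '[0,0.02,0,0,0,0, 0,0.04,0,0,0,0]'; python3 -m inch '[0,0.02,0,0,0,0, 0,0.03,0,0,0,0]'
```

```text
time_s: 14.13
eef_pos: [624.5, -198.6, 233.7]
ee_rot: [-0.417, 0.416, -0.571, 0.572]
force: [-1.8, 1.0, 9.0]
grip_width: 0.134
time_s: 14.3
eef_pos: [624.5, -198.6, 233.8]
ee_rot: [-0.417, 0.416, -0.571, 0.572]
force: [-2.3, 0.9, 10.6]
grip_width: 0.139
```

```bash
python3 -m inch '[0,0.02,0,0,0,0, 0,0.03,0,0,0,0]'; python3 -m inch '[0,0.02,0,0,0,0, 0,0.03,0,0,0,0]'
```

```text
time_s: 14.47
eef_pos: [624.5, -198.6, 233.7]
ee_rot: [-0.417, 0.416, -0.571, 0.572]
force: [-3.1, 1.0, 12.2]
grip_width: 0.136
time_s: 14.63
eef_pos: [624.5, -198.6, 233.6]
ee_rot: [-0.417, 0.416, -0.571, 0.572]
force: [-2.6, 1.2, 13.0]
grip_width: 0.139
```

```bash
python3 -m inch '[0,0.02,0,0,0,0, 0,0.02,0,0,0,0, 0,0.02,0,0,0,0]'
```

```text
time_s: 14.88
eef_pos: [624.6, -198.6, 233.7]
ee_rot: [-0.417, 0.416, -0.57, 0.572]
force: [-2.8, 1.3, 12.8]
grip_width: 0.134
```

```bash
python3 -m inch '[0,0.02,0,0,0,0, 0,0.03,0,0,0,0, 0,0.03,0,0,0,0]';python3 - <<'E'
from st import *
import cv2
s,M=st();im=ctrl.capture("wrist")
cv2.imwrite("pics/w11.png",im[:,:,::-1]);s,M=st()
im=ctrl.capture("side")
a=im[180:320,220:390,::-1];cv2.imwrite("pics/s11d.png",cv2.resize(a,None,fx=4.2,fy=4.2,interpolation=cv2.INTER_CUBIC))
E
```

```text
time_s: 15.13
eef_pos: [624.6, -198.6, 233.6]
ee_rot: [-0.417, 0.416, -0.57, 0.572]
force: [-3.5, 1.4, 14.5]
grip_width: 0.136
t 15.13 pos [ 624.6 -198.6  233.6] zang -0.3109 down [ 0.003 -0.002 -1.   ] F [-3.54  1.36 14.53] w 0.136
t 15.18 pos [ 624.6 -198.6  233.6] zang -0.3109 down [ 0.003 -0.002 -1.   ] F [-3.72  1.62 14.59] w 0.138
```

View pics/w11.png

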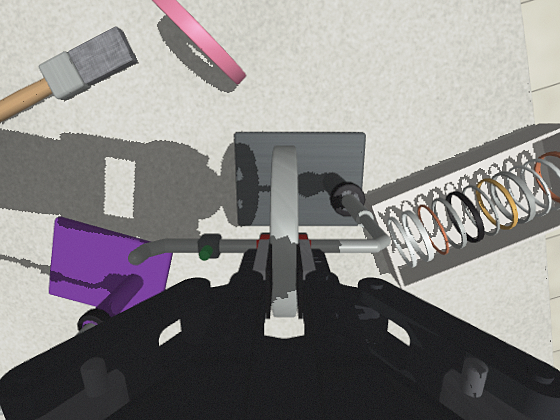

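View pics/s11d.png

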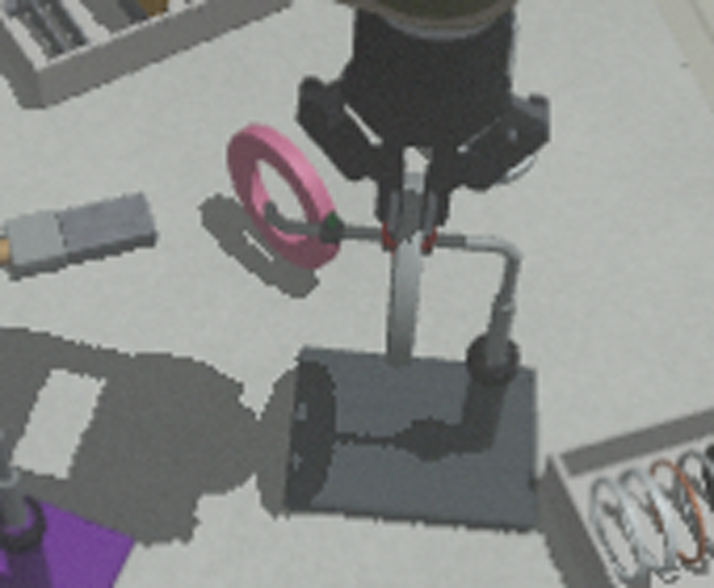

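```bash
python3 -m inch '[0,-0.05,0,0,0,0, 0,-0.1,0,0,0,0, 0,-0.15,0,0,0,0, 0,-0.18,0,0,0,0, 0,-0.18,0,0,0,0]'
```

```text
time_s: 15.65
eef_pos: [624.5, -198.6, 233.8]
ee_rot: [-0.417, 0.416, -0.571, 0.572]
force: [-1.0, 0.1, 6.7]
grip_width: 0.136
```

```bash
python3 -m inch '[0,-0.05,0,0,0,0, 0,-0.08,0,0,0,0, 0,-0.08,0,0,0,0]'; python3 -m inch '[0,0,0,0,0,0]'
```

```text
time_s: 15.9
eef_pos: [624.4, -198.5, 233.9]
ee_rot: [-0.417, 0.416, -0.571, 0.572]
force: [-0.2, -0.0, 3.6]
grip_width: 0.134
time_s: 15.98
eef_pos: [624.4, -198.5, 233.9]
ee_rot: [-0.417, 0.416, -0.571, 0.571]
force: [-0.7, 1.2, 4.0]
grip_width: 0.13
```

```bash
python3 -m inch '[0,0,0,0,0,0, 0,0,0,0,0,0]' 1 20; python3 -m inch '[0,0,0,0,0,0, 0,0,0,0,0,0, 0,0,0,0,0,0, 0,0,0,0,0,0]' 0.4; python3 - <<'E'
from st import *
import cv2
st();im=ctrl.capture("wrist")
cv2.imwrite("pics/w12.png",im[:,:,::-1])
E
```

```text
time_s: 16.15
eef_pos: [624.4, -198.5, 233.9]
ee_rot: [-0.417, 0.416, -0.571, 0.571]
force: [-0.2, 0.2, 4.4]
grip_width: 0.135
time_s: 16.48
eef_pos: [624.3, -198.4, 233.3]
ee_rot: [0.416, -0.417, 0.572, -0.571]
force: [-0.1, -0.0, 0.2]
grip_width: 0.297
t 16.48 pos [ 624.3 -198.4  233.3] zang -0.311 down [-0.001  0.    -1.   ] F [-0.09 -0.04  0.23] w 0.297
```

View pics/w12.png

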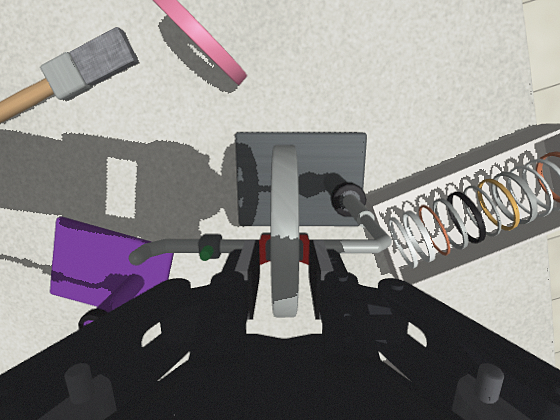

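Released and free on both sides (ring at column 284, fingers at 245 and 320). Now lift straight up.

```bash
python3 -m inch '[0,-0.2,0,0,0,0, 0,-0.6,0,0,0,0, 0,-1.2,0,0,0,0, 0,-2,0,0,0,0, 0,-3.2,0,0,0,0, 0,-4.8,0,0,0,0, 0,-6.5,0,0,0,0, 0,-8,0,0,0,0]'; python3 -m inch '[0,-2,0,0,0,0, 0,-3,0,0,0,0, 0,-3,0,0,0,0, 0,-3,0,0,0,0]'; python3 - <<'E'
from st import *
import cv2
st();im=ctrl.capture("wrist");cv2.imwrite("pics/w13.png",im[:,:,::-1])
im=ctrl.capture("side");cv2.imwrite("pics/s13.png",im[:,:,::-1]);b=im[180:320,220:390,::-1];cv2.imwrite("pics/s13d.png",cv2.resize(b,None,fx=4.2,fy=4.2,interpolation=cv2.INTER_CUBIC))
E
```

```text
time_s: 17.2
eef_pos: [624.4, -198.5, 315.9]
ee_rot: [-0.417, 0.416, -0.571, 0.572]
force: [1.5, -0.4, 0.4]
grip_width: 0.297
time_s: 17.53
eef_pos: [624.5, -198.5, 344.3]
ee_rot: [-0.417, 0.416, -0.571, 0.572]
force: [-1.3, 0.1, -0.6]
grip_width: 0.301
t 17.53 pos [ 624.5 -198.5  344.3] zang -0.311 down [ 0.001 -0.001 -1.   ] F [-1.26  0.05 -0.58] w 0.301
```

View pics/w13.png

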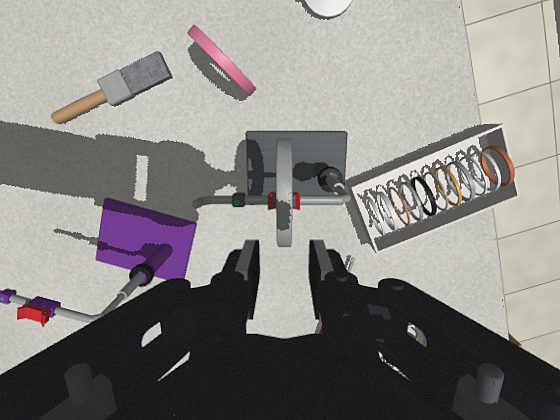

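View pics/s13d.png

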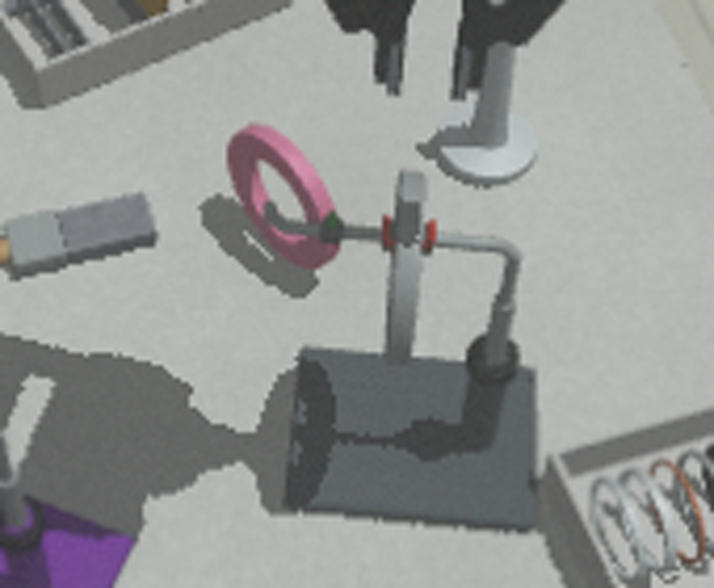

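```bash
python3 -m inch '[0,0,0,0,0,0, 0,0,0,0,0,0, 0,0,0,0,0,0, 0,0,0,0,0,0, 0,0,0,0,0,0, 0,0,0,0,0,0]'; python3 - <<'E'
from st import *
import cv2
a=cv2.imread("pics/w13.png").astype(int);b=ctrl.capture("wrist")[:,:,::-1].astype(int)
print("ring region change",abs(a-b)[130:250,190:360].mean());st();print(ctrl.finish_job())
E
```

```text
time_s: 18.13
eef_pos: [624.4, -198.5, 343.8]
ee_rot: [0.417, -0.417, 0.571, -0.571]
force: [-0.3, 0.7, 0.4]
grip_width: 0.303
ring region change 3.3703921568627453
t 18.18 pos [ 624.4 -198.4  343.8] zang -0.311 down [ 0. -0. -1.] F [-0.38 -1.06  0.95] w 0.3
the job is handed in; nothing more can be done
None
```

The steel bangle hangs on the dark stand's hook, sitting in the saddle, and I handed the job in at about 18.2 s of the 61 s allowed.

- **Pick:** I gripped the steel bangle from above with the tool point about 11 mm below the top of its rim. The gold and black bangles stayed upright in their slots after the lift, and nothing else was touched.
- **Saddle:** I fed the bangle over the tip along the arm and first felt the saddle at tool height 244.0 mm. It rested there at about 5 N before I pressed. It then slid steadily at 7–9 N and stopped hard at 233.7 mm, about 10.2 mm lower.
- **Force:** The highest reading was 14.6 N, well under the 25 N limit.
- **Release:** I took most of the pressure off, opened the gripper partway and lifted straight up about 110 mm.

In the last pictures the bangle hangs centred in the saddle with the green pin up, and the robot is touching nothing. A later picture differed from that one by 3.4 grey levels on average around the bangle. That is small, but I did not look at the later picture itself.

The first carton position from the room cameras was about 8 mm off the wrist camera's, and I used the wrist camera. It also showed the bangle about 2 mm short along the arm, which I corrected before lowering. I could not measure the saddle's travel directly; I judged it home from the tool's 10.2 mm drop, the hard stop and the raised pin.

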